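# Release a bench shaker from its transport lock

## Task

Slide the black transport-lock tab under the overhanging front of the shaker's deck until you feel it come up firmly against its hidden end stop, pressing there with about 10 N and never over 20 N, and do not push the shaker along the bench or tip it. Then slide the steel transport dog along its T-slot into the open pocket at the shaker's front, lift it out, and stand it upright on its square foot in the grey tray. Leave the lock open and do not disturb the beaker or the two vials.

Things in the scene. Friction and masses are not known exactly. Their poses are not given: they have to be found in the camera images.
- shaker: Bench shaker, 5 kg, loose on rubber feet: slides if pushed over some 24 N. Origin on the bench under its middle; z up, x from its front (turned to the robot's left) to its back. Case x -35..65 mm, y -75..75, to z 93. Aluminium deck x -68..65, y -82..82, z 93..103; it overhangs the case's front by 33 mm and covers the lock tab, which is reached only by a gripper tilted 30-45 deg from the front.
- lock_tab (a point): Grip point of the black ribbed lock tab, which sticks out level 32 mm from the case's front face, 12 mm thick along the shaker's y, 16 mm high. Point: 23 mm ahead of the case face, 9 mm behind the tab's end, 45 mm above the bench, 48 mm below the deck's underside, 10 mm behind the deck's front edge. Slides along the shaker's +y with 5 N drag until it meets the stop; stays where left.
- lock: The lock slide. Origin and axes coincide with the shaker's when it is fully locked; it starts 0 to 6 mm along the shaker's +y. Its end stop is a rubber buffer (4 N/mm) hidden in the case, met 36 to 50 mm from fully locked, differently on each unit. It carries a steel gate plate (34 mm wide, 20 mm ahead of its origin) across the T-slot's pocket, which bars the dog until the lock is 33 mm along.
- slot_mid (a point): Point on the floor of the T-slot above the shaker's origin, 103 mm above the bench. The slot runs along the shaker's x at y = 0: inner width 32 mm, 6 mm walls, channel 8 mm high under two lips (5 mm thick, 18 mm apart, tops 13 mm above the floor) that cover x -15..60 mm. Ahead of them, from x -15 to the front end wall at x -60, it has no lips: the open pocket. Rear end wall at x 60.
- slot_pocket (a point): Point on the floor of the open pocket, 44 mm ahead of the shaker's origin, 103 mm above the bench. The dog lifts out freely when its centre is from 13 mm behind to 2 mm ahead of this point; against the front end wall its centre is 2 mm ahead of it.
- dog_mid (a point): Centre of the steel transport dog, half-way up its 72 mm: 36 mm above its underside. Square foot 28 x 28 x 6 mm (held under the lips), neck 12 mm thick, body from 17 to 65 mm above the underside, 26 mm along x, 14 mm thick along y (grip across y), short nose to +x at 51 to 61 mm, screw head on top. Axes as the shaker's while in the slot, z up. 0.08 to 0.17 kg.
- tray: Open grey parts tray, fixed on the bench, 105 mm along its x, 125 mm along its y, 22 mm high, walls and floor 3 mm. Origin: centre of its underside, z up.
- beaker: Small clear beaker, 58 mm wide, 65 mm tall, standing on the bench; origin at the centre of its underside. Leave alone.
- vial_a: Small white vial, 12 mm wide, 36 mm tall, standing to the right of the tray; origin at the centre of its underside. Leave alone.
- vial_c: Like vial_a, standing between the tray and the shaker. Leave alone.
There are look-alikes about, which are no part of the job. Leave any purple look-alike of the part that bears dog_mid alone.

How it is judged:
On the way, in this order (a step that is already met when the one before it is completed fails the run):
1. the lock is pressed against its end stop with more than 4 N while the dog is still in the T-slot (contact force between lock and shaker above 4 N and z of dog_mid in the frame of shaker below 0.15 m), for 0.05 s.
2. the dog has been slid into the open pocket (horizontal distance between dog_mid and slot_pocket below 0.014 m and z of dog_mid in the frame of shaker below 0.15 m), for 0.05 s.
3. the dog has been lifted clear of the T-slot (z of dog_mid in the frame of shaker above 0.16 m), for 0.05 s.
At the end, for the whole second after the job is handed in: The lock is left open (at least 34 mm along) and the dog stands released, still and upright (within 7 degrees) on its foot on the floor of the tray (y of lock in the frame of shaker above 0.034 m and x of dog_mid in the frame of tray between -0.05 and 0.05 m and y of dog_mid in the frame of tray between -0.06 and 0.06 m and height (world z) of dog_mid between 0.034 and 0.044 m and angle between dog_mid's own z axis and vertical below 0.12 rad and linear speed of dog below 0.02 m/s); the robot touches nothing.
It fails at once if the lock is forced against its end stop with more than 20 N (contact force between lock and shaker above 20 N).
It fails at once if the shaker is pushed more than 6 mm along the bench (distance of shaker from where it was at the start of the episode above 0.006 m).
It fails at once if the shaker is tipped by more than 0.06 rad (angle between shaker's own z axis and vertical above 0.06 rad).
It fails at once if the beaker or a vial is moved by more than 30 mm or knocked over (distance of any of beaker, vial_a, vial_c from where it was at the start of the episode above 0.03 m or angle between any of beaker, vial_a, vial_c's own z axis and vertical above 0.5 rad).
It also fails if it takes over 51 s, if anything falls off the work surface, if the arm or the gripper's body presses on something with over 40 N, if the wrist force passes 120 N, or if a joint passes its speed limit or range.

## Robot

A 6-joint arm with a two-finger parallel gripper is mounted at the origin on a cart in front of the work surface, level with it; the furniture and walls round the work are solid. World frame = base frame: x ahead of the robot, y to its left, z up, the work surface at z = 0. Lengths are in m, angles in rad, forces in N, time in s.
With the tool pointing down it reaches from about 0.375 to 0.75 m from the base axis. Payload 9 kg.
Tool frame: the origin (TCP) lies midway between the tips of the shut fingers; the grasp point (between the pads) lies 19 mm behind it (manip.grip_point_offset is the distance from the TCP to the grasp point, in m); z points along the fingers, y is the line along which they close (so a half turn about z gives the same grasp; the last joint's range is limited). The gripper opens to 85 mm and grips with 20 to 120 N. Pads are 22 mm wide; open, the fingers measure 114 mm over their backs; the gripper's body (76 mm by 85 mm) begins 54 mm behind the grasp point. The pads swing forward as they close: fully open they stand 13 mm farther back than shut.
Start: joints at [1.076, 0.104, 0.097, 1.564, 0, 1.353], TCP at [0.164, 0.577, 0.231] pointing down, gripper open.
Joint ranges: [-2.99, 2.99], [-0.84, 1.86], [-1.1, 1.16], [-1.84, 2.11], [-1.51, 1.56], [-3.14, 3.14]. Speed limits (rad/s): [2.22, 2.22, 2.57, 3.14, 3.14, 3.14].

## Interface

Orientations are given as a unit quaternion [x, y, z, w].
In Python, from plant import manip, optics gives the robot as it stands. The module is installed in compiled form; this text tells all that it offers.
- The arm moves only by the tool arm_command, never from a script. Its argument "steps" is a list of rows, each a list of 7 numbers: the shift along the world's x, y, z in units of 200 mm (1.0 is 200 mm), then the turn, a rotation vector about the world's x, y, z in units of 120 degrees (1.0 is 120 degrees), then the gripper command: -1 is shut, 1 is fully open, values between are in proportion. A call has 1 to 10 rows; each row shifts and turns the commanded pose from where the row before left it; what a row does not reach is not made up. A row lasts 1/8 s, in which the tool goes at most 62.5 mm and 10.7 degrees, less where a joint would pass 70% of its speed; a pose out of reach is approached as far as the arm can. A call with a number of a shift or a turn outside -1 to 1 is refused whole. A call with a gripper value outside its range is refused whole. The fingers move at their own pace and stop on an object; "force" is the grip in N (left out, the last holds). Time passes only in rows, so rows that do not move let the fingers close. It gives the time, the measured TCP pose, the force, the opening and the grip force at its end, in the units of the state.
- manip.get_state(): the state, without advancing time (a new reading comes with each control period).
- optics.get_image(name): name is "side" or "top" or "wrist"; returns the picture (400x640x3 uint8, red, green, blue); there is no depth.
- optics.calibration(name): a dict with "intrinsics" (3x3 intrinsics, pixels), "R" (3x3) and "t" (3): a world point X has camera coordinates R X + t. Camera axes: x right, y down, z forward; pixel columns grow to the right and rows downward; lengths in m; the calibration is good to about 2 mm. A picture is of the moment at which its call begins: read the wrist's pose just before it. calibration takes no time and is no camera call; for the wrist camera it gives the pose at the moment of the call.
- manip.hand_in(): hands the job in; it is judged then, once.
The state is a dict: "time": time; "joint_pos": joint angles; "dq": joint speeds; "joint_efforts": joint torques, N m; "ee_pos": TCP position; "orientation": TCP orientation; "wrist_force": force on the tool from outside, world axes, zero at the start; "moment": the same for the moment, N m; "width": finger opening in m; "gripper_force": force on a finger pad.
Only numpy, scipy, OpenCV 4.12 (cv2) and the standard library are available. Lean on these libraries where they do the work, as an engineer would, in place of code of your own. Each camera call takes 0.05 s, during which the arm holds its last target. There are 200 camera calls.

## Working session

There is one attempt and no reset: what is moved stays moved. The work goes in short steps, Python scripts to look and compute and a tool call to move; the robot and the scene stay as the last step left them, time stands still between calls to the robot, and variables do not carry over. Pictures are saved under pics/ and viewed, at most 10 in all, crops included, and the job is handed in when it is done.

Besides the shell and the picture viewer there is one more tool, called by a JSON object that holds its "method" and its "body", one argument or row to a line. arm_command: Moves the arm, as the interface text tells. Its arguments: {"type":"object","properties":{"steps":{"type":"array"},"force":{"type":"number"}},"required":["steps"]}

```bash
mkdir -p pics; python3 - <<'E'
from plant import manip, optics
import cv2, json, numpy as np
s=manip.get_state(); print({k:np.round(v,3).tolist() for k,v in s.items()}, manip.grip_point_offset)
for n in ("side","top"):
    im=optics.get_image(n)[:,:,::-1]; cv2.imwrite(f"pics/{n}0.png",im); c=optics.calibration(n); print(n,{k:np.round(v,4).tolist() for k,v in c.items()})
E
```

```text
{'time': 0.0, 'joint_pos': [1.076, 0.105, 0.096, 1.564, -0.0, 1.353], 'dq': [-0.0, -0.0, 0.002, 0.001, -0.001, -0.001], 'joint_efforts': [0.0, -55.692, 50.366, 0.017, -0.0, -0.0], 'ee_pos': [0.164, 0.577, 0.231], 'orientation': [0.138, 0.99, -0.001, -0.0], 'wrist_force': [0.129, 0.139, 0.443], 'moment': [0.009, -0.021, 0.048], 'gripper_force': 0.0, 'width': 0.085} 0.0187
side {'intrinsics': [[467.602, 0.0, 326.6911], [0.0, 467.602, 195.1255], [0.0, 0.0, 1.0]], 'R': [[-0.9859, -0.167, 0.0123], [-0.1031, 0.5479, -0.8302], [0.1319, -0.8197, -0.5574]], 't': [0.4862, 0.1345, 1.0227]}
top {'intrinsics': [[419.3783, 0.0, 322.6438], [0.0, 419.3783, 200.6573], [0.0, 0.0, 1.0]], 'R': [[0.0134, -0.9997, 0.0179], [-0.9812, -0.0166, -0.1921], [0.1924, -0.015, -0.9812]], 't': [0.0033, 0.5187, 1.0692]}
```

View pics/side0.png

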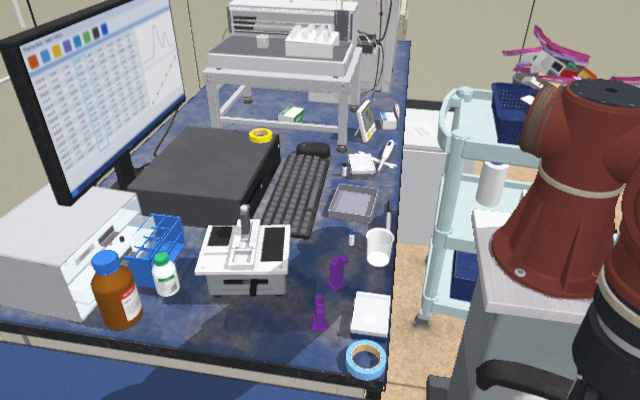

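View pics/top0.png

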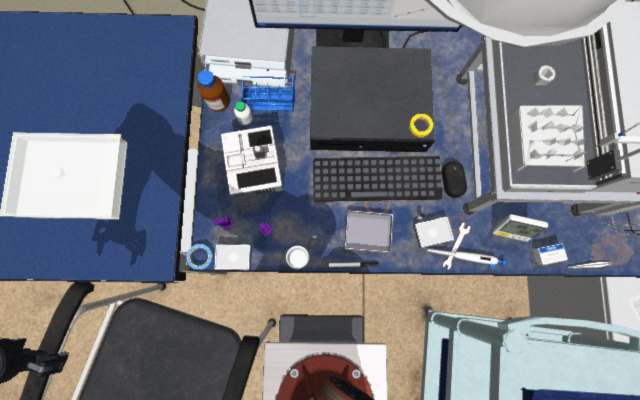

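Side view: the shaker is at (245,255) with the grey dog at (243,222) in its slot and the dark lock tab at about (258,290). The tray is at (354,202), the beaker at (379,245), and a vial at (351,240). Candidates for the dog are grey (243,222) and purple (338,272) and (319,312). I choose the grey one in the slot and check it in crops.

```bash
python3 - <<'E'
import cv2
a=cv2.imread("pics/side0.png")[195:307,185:335]; cv2.imwrite("pics/c1.png",cv2.resize(a,None,fx=5.3,fy=5.3,interpolation=cv2.INTER_CUBIC))
a=cv2.imread("pics/top0.png")[118:273,208:408]; cv2.imwrite("pics/c2.png",cv2.resize(a,None,fx=3.8,fy=3.8,interpolation=cv2.INTER_CUBIC))
E
```

```text
(no output)
```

View pics/c1.png

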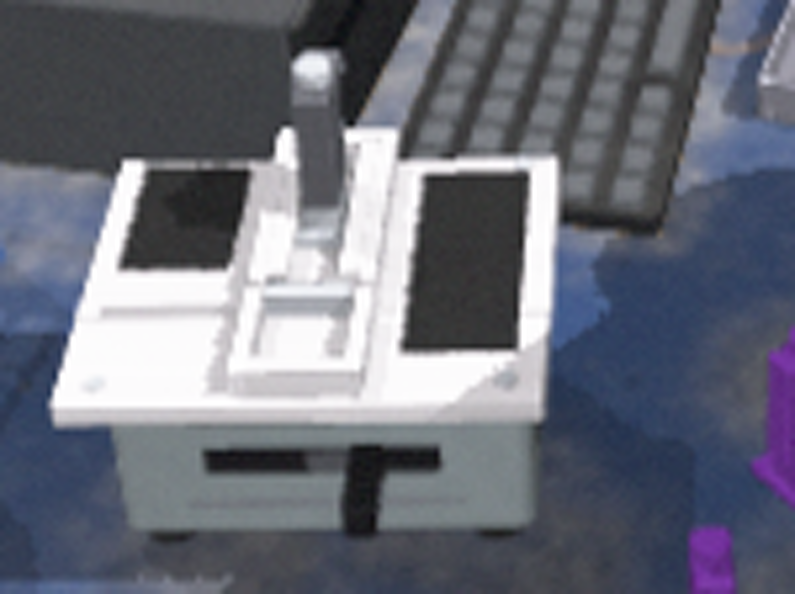

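View pics/c2.png

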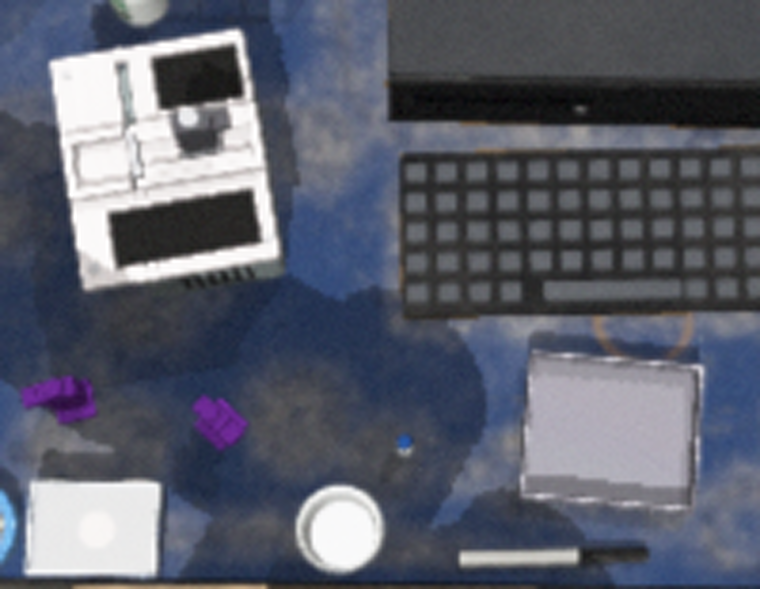

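```bash
cat > h.py <<'E'
import numpy as np, cv2
from plant import optics, manip
from scipy.optimize import least_squares
from scipy.spatial.transform import Rotation as Rot
def c1(x,y): return np.array([(x+.5)/5.3-.5+185,(y+.5)/5.3-.5+195])
def c2(x,y): return np.array([(x+.5)/3.8-.5+208,(y+.5)/3.8-.5+118])
C={n:optics.calibration(n) for n in ("side","top")}
def proj(n,X,c=None):
    c=c or C[n]; p=c["intrinsics"]@(c["R"]@np.asarray(X)+c["t"]); return p[:2]/p[2]
def T(p,q):
    c,s=np.cos(p[2]),np.sin(p[2]); return np.array([p[0]+c*q[0]-s*q[1],p[1]+s*q[0]+c*q[1],q[2]])
E
python3 - <<'E'
from h import *
D=[("side",c1(52,410),(-68,82)),("side",c1(545,412),(-68,-82)),("side",c1(122,160),(65,82)),("side",c1(558,157),(65,-82)),
("top",c2(50,60),(-68,82)),("top",c2(240,30),(65,82)),("top",c2(85,290),(-68,-82)),("top",c2(280,262),(65,-82))]
f=lambda p:np.concatenate([proj(n,T(p,(q[0]/1e3,q[1]/1e3,.103)))-u for n,u,q in D])
r=least_squares(f,[.45,.2,-1.5]);p=r.x; print("shaker",p,np.round(r.fun.reshape(-1,2),1).tolist())
g=lambda v:proj("side",T(p,(-.067,v[0],.037)))-c1(360,535)
r=least_squares(g,[0]);print("lock y",r.x,r.fun)
g=lambda v:np.concatenate([proj("side",T(p,(v[0],v[1],.175)))-c1(315,65),proj("top",T(p,(v[0],v[1],.175)))-c2(187,117)])
r=least_squares(g,[0,0]);print("dog",r.x,r.fun)
B=[(530,350,52.5),(704,367,0),(692,508,0),(520,495,0)]
TR=[(c2(530,350),(52.5,62.5)),(c2(704,367),(52.5,-62.5)),(c2(692,508),(-52.5,-62.5)),(c2(520,495),(-52.5,62.5))]
g=lambda v:np.concatenate([proj("top",T(v,(q[0]/1e3,q[1]/1e3,.022)))-u for u,q in TR])
r=least_squares(g,[.4,-.1,0]);print("tray",r.x,r.fun.round(1))
# vial c, beaker
g=lambda v:proj("top",[v[0],v[1],.034])-c2(404,441)
print("vial",least_squares(g,[.3,0]).x)
g=lambda v:proj("top",[v[0],v[1],.065])-c2(340,528)
print("beaker",least_squares(g,[.3,0]).x)
for n,q in (("tab",(-.058,0,.045)),("pocket",(-.044,0,.103))): print(n,T(p,q))
s=manip.get_state(); print(Rot.from_quat(s["orientation"]).as_matrix().round(3))
E
```

```text
shaker [ 0.61538646  0.20016261 -1.37818291] [[0.1, -1.1], [0.3, -2.2], [0.8, 0.0], [0.8, 0.2], [-0.9, -0.1], [-0.4, -0.4], [-1.5, -0.1], [-1.0, -1.6]]
lock y [-0.0147507] [0.00934735 0.97581103]
dog [2.59822624e-02 9.46799345e-05] [ 0.11873186 -0.37133508 -0.32164449 -0.11701389]
tray [ 0.44368761 -0.11467881 -0.0765027 ] [-0.  -0.3 -0.2 -0.6  0.7  0.8 -0.5 -0. ]
vial [0.43166453 0.0328533 ]
beaker [0.36852785 0.07485799]
tab [0.60428383 0.25709003 0.045     ]
pocket [0.60696377 0.24334893 0.103     ]
[[-0.962  0.273 -0.001]
 [ 0.273  0.962 -0.001]
 [ 0.    -0.001 -1.   ]]
```

{"method": "arm_command", "body": {
  "steps": [
    [0.2,-0.11,0,0,0,-0.0525,0],
    [0.2,-0.11,0,0,0,-0.0525,0],
    [0.2,-0.11,0,0,0,-0.0525,0],
    [0.2,-0.11,0,0,0,-0.0525,0],
    [0.2,-0.11,0,0,0,-0.0525,0],
    [0.2,-0.11,0,0,0,-0.0525,0],
    [0.2,-0.11,0,0,0,-0.0525,0],
    [0.2,-0.11,0,0,0,-0.0525,0],
    [0.2,-0.11,0,0,0,-0.0525,0],
    [0.2,-0.11,0,0,0,-0.0525,0]
  ],
  "force": 20
}}

```text
time: 1.35
ee_pos: [0.565, 0.3563, 0.2309]
orientation: [0.637, 0.771, -0.0, -0.0]
wrist_force: [-0.2, 0.2, 0.2]
width: 0.0429
gripper_force: 0.0
```

{"method": "arm_command", "body": {
  "steps": [
    [0,0,-0.1,-0.0737,-0.0143,0,0],
    [0,0,-0.1,-0.0737,-0.0143,0,0],
    [0,0,-0.1,-0.0737,-0.0143,0,0],
    [0,0,-0.1,-0.0737,-0.0143,0,0],
    [0,0,-0.1,-0.0737,-0.0143,0,0],
    [0,0,0,0,0,0,0]
  ]
}}

```text
time: 2.1
ee_pos: [0.5602, 0.3568, 0.1199]
orientation: [0.583, 0.715, -0.252, 0.293]
wrist_force: [0.0, 0.7, -0.6]
width: 0.0426
gripper_force: 0.0
```

```bash
python3 - <<'E'
from h import *
s=manip.get_state(); R=Rot.from_quat(s["orientation"]).as_matrix(); print(R.round(3), s["ee_pos"].round(4) if hasattr(s["ee_pos"],'round') else s["ee_pos"],np.round(s["joint_pos"],2))
ct=optics.calibration("wrist"); im=optics.get_image("wrist")[:,:,::-1]
np.savez("w1.npz",**ct)
cv2.imwrite("pics/w1.png",cv2.resize(im,(800,500),interpolation=cv2.INTER_CUBIC))
p=[0.61538646,0.20016261,-1.37818291]
pts={"tab top end L":(-.067,-.0207,.053),"tab top end R":(-.067,-.0087,.053),"deckfL":(-.068,.082,.103),"deckfR":(-.068,-.082,.103)}
for k,q in pts.items(): print(k,(proj(0,T(p,q),ct)+.5)*1.25-.5)
E
```

```text
[[-0.149  0.981  0.126]
 [ 0.686  0.195 -0.702]
 [-0.713 -0.018 -0.701]] [0.5602 0.3568 0.1199] [ 0.66  0.93  0.77  1.86 -0.68  2.19]
tab top end L [407.63774274 277.41362991]
tab top end R [423.99955011 277.71368369]
deckfL [561.51273599 347.61721789]
deckfR [314.80699728 342.86780547]
```

View pics/w1.png

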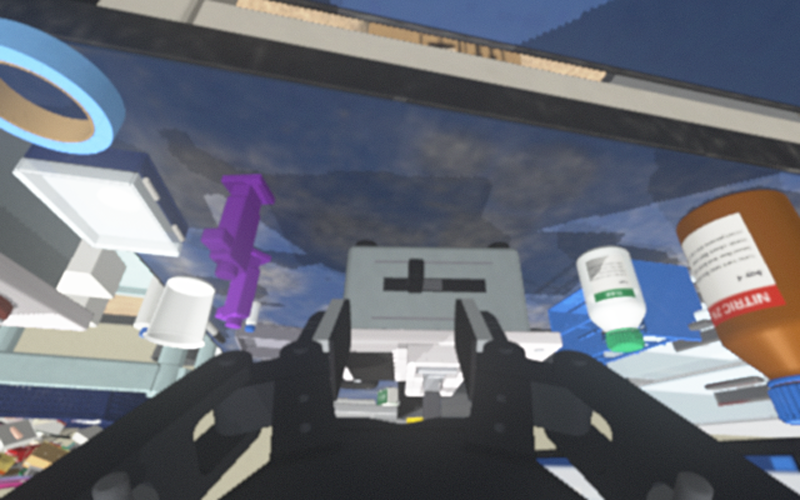

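{"method": "arm_command", "body": {
  "steps": [
    [0.04,-0.06,0,0,0,0,0],
    [0.04,-0.055,0,0,0,0,0],
    [0.0126,-0.07,-0.07,0,0,0,0],
    [0.0126,-0.07,-0.07,0,0,0,0],
    [0.0126,-0.07,-0.07,0,0,0,0],
    [0.0126,-0.07,-0.07,0,0,0,0],
    [0,0,0,0,0,0,0]
  ]
}}

```text
time: 3.02
ee_pos: [0.591, 0.2761, 0.0775]
orientation: [0.588, 0.713, -0.243, 0.295]
wrist_force: [-0.3, 0.5, 0.5]
width: 0.043
gripper_force: 0.0
```

{"method": "arm_command", "body": {
  "steps": [
    [0,0,-0.075,0,0,0,0],
    [0.0,-0.05,-0.05,0,0,0,0],
    [0.005,-0.05,-0.05,0,0,0,0],
    [0.002,-0.05,-0.05,0,0,0,0],
    [0,0,0,0,0,0,0],
    [0,0,0,0,0,0,0]
  ]
}}

```text
time: 3.78
ee_pos: [0.5917, 0.2488, 0.031]
orientation: [0.587, 0.714, -0.244, 0.295]
wrist_force: [0.7, 0.6, 0.2]
width: 0.0425
gripper_force: 0.0
```

```bash
python3 - <<'E'
from h import *
s=manip.get_state(); R=Rot.from_quat(s["orientation"]).as_matrix(); print(R.round(3), np.round(s["ee_pos"],4),np.round(s["wrist_force"],2))
im=optics.get_image("wrist")[:,:,::-1]
cv2.imwrite("pics/w2.png",cv2.resize(im[100:320,210:460],(750,660))[:600])
E
```

```text
[[-0.137  0.981  0.136]
 [ 0.693  0.193 -0.694]
 [-0.707 -0.001 -0.707]] [0.5917 0.2488 0.031 ] [0.73 0.64 0.23]
```

View pics/w2.png

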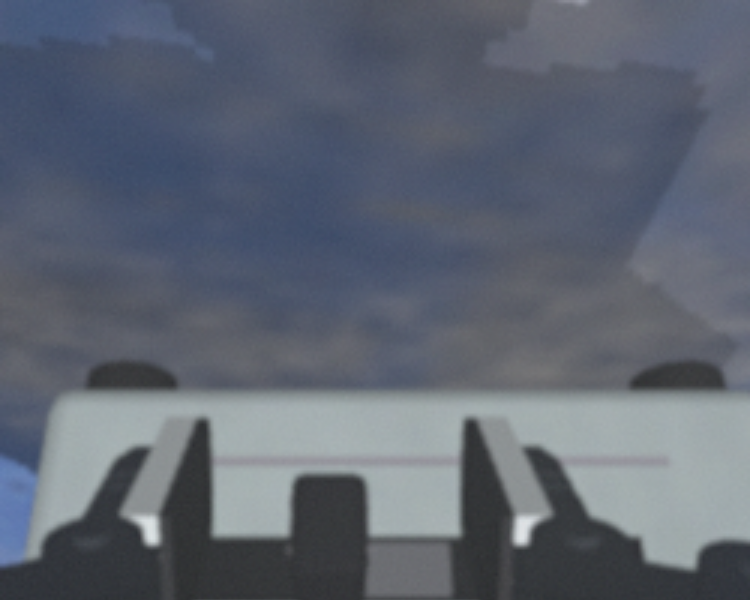

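The tab (290–368) stands between the finger pads (212 and 463), so I close on it.

{"method": "arm_command", "body": {
  "steps": [
    [0,-0.012,0,0,0,0,-1],
    [0,0,0,0,0,0,-1],
    [0,0,0,0,0,0,-1],
    [0,0,0,0,0,0,-1],
    [0,0,0,0,0,0,-1],
    [0,0,0,0,0,0,-1]
  ],
  "force": 20
}}

```text
time: 4.58
ee_pos: [0.5915, 0.246, 0.0306]
orientation: [0.587, 0.714, -0.244, 0.295]
wrist_force: [-2.4, 2.6, 5.0]
width: 0.0113
gripper_force: 25.5
```

{"method": "arm_command", "body": {
  "steps": [
    [0.0245,0.0048,0,0,0,0,-1],
    [0.0245,0.0048,0,0,0,0,-1],
    [0.0245,0.0048,0,0,0,0,-1],
    [0.0245,0.0048,0,0,0,0,-1],
    [0.0245,0.0048,0,0,0,0,-1],
    [0,0,0,0,0,0,-1]
  ]
}}

```text
time: 5.32
ee_pos: [0.6162, 0.2509, 0.0306]
orientation: [0.587, 0.714, -0.244, 0.295]
wrist_force: [-2.8, 3.9, 5.1]
width: 0.0116
gripper_force: 25.7
```

{"method": "arm_command", "body": {
  "steps": [
    [0.0147,0.0029,0,0,0,0,-1],
    [0.0098,0.0019,0,0,0,0,-1],
    [0,0,0,0,0,0,-1]
  ]
}}

```text
time: 5.7
ee_pos: [0.6208, 0.2518, 0.0306]
orientation: [0.587, 0.714, -0.244, 0.295]
wrist_force: [-4.0, 3.3, 6.3]
width: 0.0114
gripper_force: 25.8
```

{"method": "arm_command", "body": {
  "steps": [
    [0.0098,0.0019,0,0,0,0,-1],
    [0,0,0,0,0,0,-1]
  ]
}}

```text
time: 5.95
ee_pos: [0.6227, 0.2521, 0.0306]
orientation: [0.587, 0.714, -0.244, 0.295]
wrist_force: [-5.2, 3.3, 6.2]
width: 0.0116
gripper_force: 25.8
```

{"method": "arm_command", "body": {
  "steps": [
    [0.0074,0.0014,0,0,0,0,-1],
    [0,0,0,0,0,0,-1]
  ]
}}

```text
time: 6.2
ee_pos: [0.6241, 0.2525, 0.0306]
orientation: [0.586, 0.714, -0.244, 0.295]
wrist_force: [-4.1, 3.1, 5.2]
width: 0.0114
gripper_force: 25.8
```

{"method": "arm_command", "body": {
  "steps": [
    [0.0074,0.0014,0,0,0,0,-1],
    [0,0,0,0,0,0,-1]
  ]
}}

```text
time: 6.45
ee_pos: [0.6256, 0.2527, 0.0306]
orientation: [0.586, 0.714, -0.244, 0.295]
wrist_force: [-5.1, 2.4, 6.6]
width: 0.0119
gripper_force: 25.8
```

{"method": "arm_command", "body": {
  "steps": [
    [0.0074,0.0014,0,0,0,0,-1],
    [0,0,0,0,0,0,-1]
  ]
}}

```text
time: 6.7
ee_pos: [0.6271, 0.253, 0.0306]
orientation: [0.586, 0.714, -0.244, 0.295]
wrist_force: [-4.6, 2.2, 5.6]
width: 0.0117
gripper_force: 25.8
```

{"method": "arm_command", "body": {
  "steps": [
    [0.0074,0.0014,0,0,0,0,-1],
    [0,0,0,0,0,0,-1]
  ]
}}

```text
time: 6.95
ee_pos: [0.6284, 0.2533, 0.0306]
orientation: [0.586, 0.714, -0.244, 0.295]
wrist_force: [-6.2, 3.6, 6.1]
width: 0.0111
gripper_force: 25.9
```

{"method": "arm_command", "body": {
  "steps": [
    [0.0074,0.0014,0,0,0,0,-1],
    [0,0,0,0,0,0,-1]
  ]
}}

```text
time: 7.2
ee_pos: [0.6294, 0.2535, 0.0305]
orientation: [0.586, 0.714, -0.245, 0.295]
wrist_force: [-10.4, 2.9, 7.3]
width: 0.0113
gripper_force: 26.0
```

{"method": "arm_command", "body": {
  "steps": [
    [0.0045,0.0009,0,0,0,0,-1],
    [0,0,0,0,0,0,-1]
  ]
}}

```text
time: 7.45
ee_pos: [0.6299, 0.2536, 0.0306]
orientation: [0.586, 0.714, -0.245, 0.295]
wrist_force: [-12.0, 2.4, 9.7]
width: 0.0113
gripper_force: 26.2
```

{"method": "arm_command", "body": {
  "steps": [
    [0.005,0.001,0,0,0,0,-1],
    [0,0,0,0,0,0,-1],
    [0,0,0,0,0,0,-1]
  ]
}}

```text
time: 7.82
ee_pos: [0.6306, 0.2537, 0.0305]
orientation: [0.586, 0.714, -0.245, 0.294]
wrist_force: [-14.0, 2.3, 10.5]
width: 0.0113
gripper_force: 26.3
```

The force along the slide rose from 5 N of drag to about 13 N, so about 9 N is pressing on the stop. I release the tab and withdraw.

{"method": "arm_command", "body": {
  "steps": [
    [-0.005,-0.001,0,0,0,0,-1],
    [0,0,0,0,0,0,-0.1],
    [0,0,0,0,0,0,-0.1],
    [0,0,0,0,0,0,-0.1],
    [0,0,0,0,0,0,-0.1]
  ]
}}

```text
time: 8.45
ee_pos: [0.6311, 0.2534, 0.0302]
orientation: [0.587, 0.713, -0.244, 0.295]
wrist_force: [-1.5, -0.7, 0.4]
width: 0.038
gripper_force: 0.0
```

{"method": "arm_command", "body": {
  "steps": [
    [-0.0136,0.0694,0.0707,0,0,0,0],
    [-0.02,0.1,0.1,0,0,0,0],
    [-0.02,0.1,0.1,0,0,0,0],
    [-0.02,0.1,0.1,0,0,0,0],
    [-0.02,0.1,0.1,0,0,0,0],
    [0,0,0.2,0,0,0,0],
    [0,0,0.2,0,0,0,0],
    [0,0,0.2,0,0,0,0],
    [0,0,0,0,0,0,0]
  ]
}}

```text
time: 9.57
ee_pos: [0.594, 0.3401, 0.2529]
orientation: [0.587, 0.711, -0.248, 0.297]
wrist_force: [-0.5, 0.3, -0.3]
width: 0.0429
gripper_force: 0.0
```

{"method": "arm_command", "body": {
  "steps": [
    [0,-0.1,0,0.0737,0.0143,0,0],
    [0,-0.1,0,0.0737,0.0143,0,0],
    [0,-0.1,0,0.0737,0.0143,0,0],
    [0,-0.1,0,0.0737,0.0143,0,0],
    [0,-0.1,0,0.0737,0.0143,0,0],
    [0,0,0,0,0,0,0],
    [0,0,0,0,0,0,0]
  ]
}}

```text
time: 10.45
ee_pos: [0.5951, 0.2475, 0.2509]
orientation: [0.635, 0.771, -0.028, 0.023]
wrist_force: [-0.0, 0.9, 0.2]
width: 0.043
gripper_force: 0.0
```

```bash
python3 - <<'E'
from h import *
s=manip.get_state(); R=Rot.from_quat(s["orientation"]).as_matrix(); print(R.round(3), np.round(s["ee_pos"],4),np.round(s["wrist_force"],2),np.round(s["joint_pos"],2))
im=optics.get_image("side")[:,:,::-1]
cv2.imwrite("pics/s2full.png",im)
cv2.imwrite("pics/s2.png",cv2.resize(im[195:307,185:335],None,fx=5.3,fy=5.3,interpolation=cv2.INTER_CUBIC))
E
```

```text
[[-0.191  0.982  0.   ]
 [ 0.979  0.191 -0.073]
 [-0.072 -0.014 -0.997]] [0.5951 0.2475 0.2509] [-0.02  0.91  0.17] [ 0.23  0.29  0.33  1.64 -0.07  1.6 ]
```

View pics/s2.png

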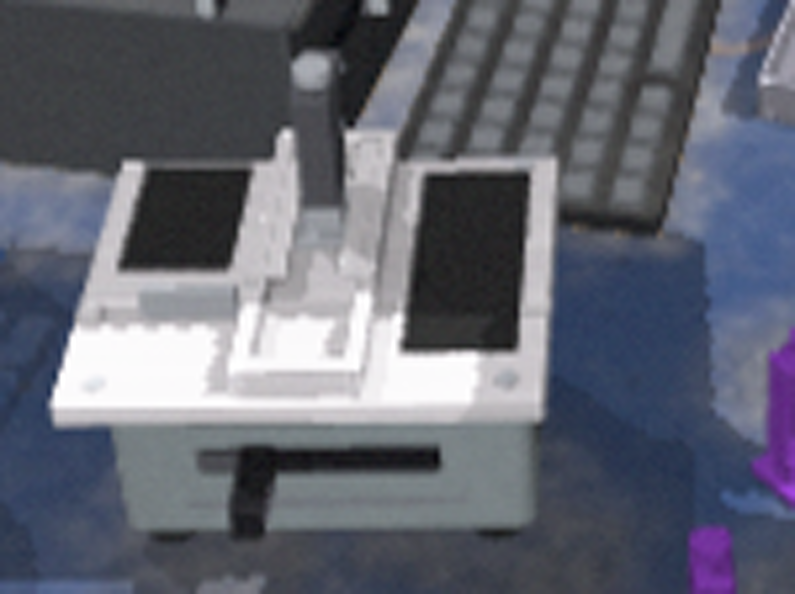

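The lock is open: the tab is now at (250,490), the gate is clear of the pocket, and the shaker has not moved. Next I grip the dog.

{"method": "arm_command", "body": {
  "steps": [
    [0.04,-0.12,0,0.0344,0.0067,0,0],
    [0.04,-0.12,0,0,0,0,0],
    [0.045,-0.125,0,0,0,0,0],
    [0,0,-0.1,0,0,0,0],
    [0,0,-0.1,0,0,0,0],
    [0,0,0,0,0,0,0],
    [0,0,0,0,0,0,0]
  ]
}}

```text
time: 11.38
ee_pos: [0.6202, 0.1756, 0.2118]
orientation: [0.635, 0.773, -0.004, -0.005]
wrist_force: [0.6, 0.1, -1.1]
width: 0.0427
gripper_force: 0.0
```

```bash
python3 - <<'E'
from h import *
s=manip.get_state(); R=Rot.from_quat(s["orientation"]).as_matrix(); print(R.round(3), np.round(s["ee_pos"],4),np.round(s["wrist_force"],2))
cv2.imwrite("pics/w3.png",optics.get_image("wrist")[:,:,::-1])
E
```

```text
[[-0.194  0.981 -0.013]
 [ 0.981  0.194 -0.001]
 [ 0.002 -0.013 -1.   ]] [0.6202 0.1756 0.2118] [ 0.61  0.08 -1.06]
```

View pics/w3.png

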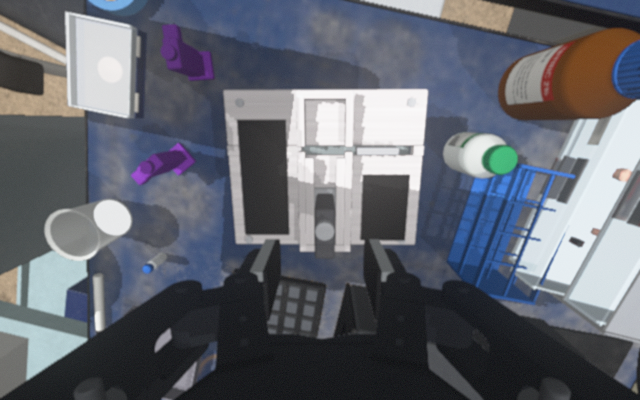

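{"method": "arm_command", "body": {
  "steps": [
    [0,0,-0.1,0,0,0,0],
    [0,0,-0.1,0,0,0,0],
    [0,0,-0.1,0,0,0,0],
    [0,0,-0.1,0,0,0,0],
    [0,0,-0.024,0,0,0,0],
    [0,0,0,0,0,0,0]
  ]
}}

```text
time: 12.18
ee_pos: [0.6201, 0.1747, 0.1263]
orientation: [0.635, 0.772, -0.004, -0.005]
wrist_force: [0.3, 0.6, 1.4]
width: 0.0427
gripper_force: 0.0
```

{"method": "arm_command", "body": {
  "steps": [
    [0,0,0,0,0,0,-1],
    [0,0,0,0,0,0,-1],
    [0,0,0,0,0,0,-1],
    [0,0,0,0,0,0,-1],
    [0,0,0,0,0,0,-1],
    [0,0,0,0,0,0,-1]
  ],
  "force": 30
}}

```text
time: 12.92
ee_pos: [0.621, 0.1747, 0.1275]
orientation: [0.635, 0.772, -0.004, -0.004]
wrist_force: [1.9, 0.6, 5.4]
width: 0.0138
gripper_force: 31.3
```

{"method": "arm_command", "body": {
  "steps": [
    [-0.0076,0.0393,0,0,0,0,-1],
    [-0.0076,0.0393,0,0,0,0,-1],
    [-0.0076,0.0393,0,0,0,0,-1],
    [-0.0076,0.0393,0,0,0,0,-1],
    [-0.0076,0.0393,0,0,0,0,-1],
    [0,0,0,0,0,0,-1]
  ]
}}

```text
time: 13.68
ee_pos: [0.6131, 0.2143, 0.1275]
orientation: [0.635, 0.772, -0.004, -0.004]
wrist_force: [-0.6, 0.3, 5.7]
width: 0.0138
gripper_force: 31.4
```

{"method": "arm_command", "body": {
  "steps": [
    [-0.0076,0.0393,0,0,0,0,-1],
    [-0.0076,0.0393,0,0,0,0,-1],
    [-0.0057,0.0295,0,0,0,0,-1],
    [0,0,0,0,0,0,-1]
  ]
}}

```text
time: 14.18
ee_pos: [0.6089, 0.2358, 0.1275]
orientation: [0.635, 0.772, -0.004, -0.004]
wrist_force: [1.5, 0.4, 6.7]
width: 0.0138
gripper_force: 31.4
```

{"method": "arm_command", "body": {
  "steps": [
    [-0.0038,0.0197,0,0,0,0,-1],
    [0,0,0,0,0,0,-1],
    [0,0,0,0,0,0,-1]
  ]
}}

```text
time: 14.55
ee_pos: [0.6083, 0.2393, 0.1275]
orientation: [0.636, 0.772, -0.004, -0.004]
wrist_force: [-0.3, -1.0, 5.6]
width: 0.0135
gripper_force: 31.4
```

{"method": "arm_command", "body": {
  "steps": [
    [0,0,0.02,0,0,0,-1],
    [0,0,0.02,0,0,0,-1],
    [0,0,0,0,0,0,-1]
  ]
}}

```text
time: 14.92
ee_pos: [0.6077, 0.2396, 0.1346]
orientation: [0.635, 0.772, -0.004, -0.005]
wrist_force: [-0.5, 0.8, -1.3]
width: 0.0136
gripper_force: 30.5
```

{"method": "arm_command", "body": {
  "steps": [
    [0,0,0.1,0,0,0,-1],
    [0,0,0.1,0,0,0,-1],
    [0,0,0.1,0,0,0,-1],
    [0,0,0.1,0,0,0,-1],
    [0,0,0.1,0,0,0,-1],
    [0,0,0,0,0,0,-1]
  ]
}}

```text
time: 15.68
ee_pos: [0.6087, 0.2397, 0.2374]
orientation: [0.635, 0.772, -0.003, -0.004]
wrist_force: [0.2, 0.6, -1.5]
width: 0.0136
gripper_force: 30.6
```

{"method": "arm_command", "body": {
  "steps": [
    [-0.05,-0.11,0,0,0,0,-1],
    [-0.1,-0.22,0,0,0,0,-1],
    [-0.1,-0.22,0,0,0,0,-1],
    [-0.1,-0.22,0,0,0,0,-1],
    [-0.1,-0.22,0,0,0,0,-1],
    [-0.1,-0.22,0,0,0,0,-1],
    [-0.1,-0.22,0,0,0,0,-1],
    [-0.1,-0.22,0,0,0,0,-1],
    [-0.05,-0.11,0,0,0,0,-1],
    [0,0,0,0,0,0,-1]
  ]
}}

```text
time: 16.92
ee_pos: [0.447, -0.1136, 0.2341]
orientation: [0.637, 0.771, -0.004, -0.005]
wrist_force: [-0.2, 0.4, -1.1]
width: 0.0135
gripper_force: 30.6
```

```bash
python3 - <<'E'
from h import *
s=manip.get_state(); R=Rot.from_quat(s["orientation"]).as_matrix(); print(R.round(3), np.round(s["ee_pos"],4),np.round(s["wrist_force"],2))
cv2.imwrite("pics/s3.png",cv2.resize(optics.get_image("side")[130:290,270:470,::-1],None,fx=3.7,fy=3.7,interpolation=cv2.INTER_CUBIC))
E
```

```text
[[-0.19   0.982 -0.014]
 [ 0.982  0.19  -0.   ]
 [ 0.002 -0.013 -1.   ]] [ 0.447  -0.1136  0.2341] [-0.17  0.4  -1.12]
```

View pics/s3.png

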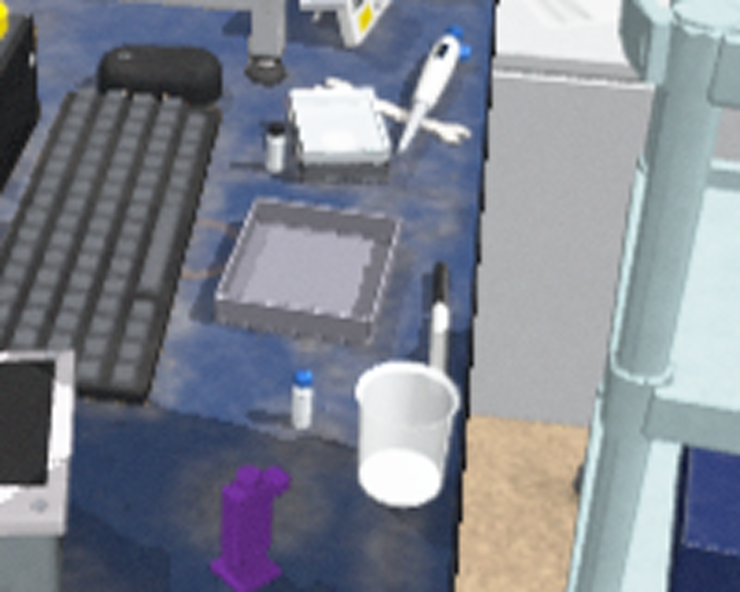

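The tray (centre about (310,265) in the crop) is clear and both vials stand. The gripper is above the crop, so I descend.

{"method": "arm_command", "body": {
  "steps": [
    [0,0,-0.1,0,0,0,-1],
    [0,0,-0.14,0,0,0,-1],
    [0,0,-0.14,0,0,0,-1],
    [0,0,-0.14,0,0,0,-1],
    [0,0,-0.14,0,0,0,-1],
    [0,0,-0.14,0,0,0,-1],
    [0,0,-0.1,0,0,0,-1],
    [0,0,-0.08,0,0,0,-1],
    [0,0,-0.02,0,0,0,-1],
    [0,0,0,0,0,0,-1]
  ]
}}

```text
time: 18.23
ee_pos: [0.4479, -0.1123, 0.0347]
orientation: [0.635, 0.772, -0.004, -0.005]
wrist_force: [-0.1, -0.5, -1.3]
width: 0.0135
gripper_force: 30.6
```

{"method": "arm_command", "body": {
  "steps": [
    [0,0,-0.01,0,0,0,-1],
    [0,0,0,0,0,0,-1]
  ]
}}

```text
time: 18.48
ee_pos: [0.448, -0.1127, 0.0329]
orientation: [0.636, 0.772, -0.004, -0.005]
wrist_force: [0.0, 0.0, -0.1]
width: 0.0141
gripper_force: 30.6
```

{"method": "arm_command", "body": {
  "steps": [
    [0,0,-0.01,0,0,0,-1],
    [0,0,-0.005,0,0,0,-1],
    [0,0,0,0,0,0,-1]
  ]
}}

```text
time: 18.85
ee_pos: [0.4476, -0.1124, 0.0294]
orientation: [0.635, 0.772, -0.004, -0.005]
wrist_force: [-0.5, 0.3, -1.5]
width: 0.0132
gripper_force: 30.6
```

{"method": "arm_command", "body": {
  "steps": [
    [0,0,-0.005,0,0,0,-1],
    [0,0,0,0,0,0,-1]
  ]
}}

```text
time: 19.1
ee_pos: [0.4476, -0.1124, 0.0284]
orientation: [0.635, 0.772, -0.004, -0.005]
wrist_force: [0.1, 0.5, -0.3]
width: 0.0135
gripper_force: 30.6
```

{"method": "arm_command", "body": {
  "steps": [
    [0,0,-0.006,0,0,0,-1],
    [0,0,0,0,0,0,-1],
    [0,0,0,0,0,0,-1]
  ]
}}

```text
time: 19.48
ee_pos: [0.4478, -0.1126, 0.0275]
orientation: [0.635, 0.772, -0.004, -0.005]
wrist_force: [-2.2, 0.8, 4.6]
width: 0.0136
gripper_force: 31.2
```

Contact with the tray floor. I release, opening only moderately, and rise.

{"method": "arm_command", "body": {
  "steps": [
    [0,0,0,0,0,0,-0.4],
    [0,0,0,0,0,0,-0.1],
    [0,0,0,0,0,0,0],
    [0,0,0,0,0,0,0],
    [0,0,0.05,0,0,0,0],
    [0,0,0.1,0,0,0,0],
    [0,0,0.2,0,0,0,0],
    [0,0,0.2,0,0,0,0],
    [0,0,0.2,0,0,0,0],
    [0,0,0,0,0,0,0]
  ]
}}

```text
time: 20.72
ee_pos: [0.4493, -0.1134, 0.1813]
orientation: [0.635, 0.772, -0.004, -0.002]
wrist_force: [-0.1, -0.1, -0.0]
width: 0.0427
gripper_force: 0.0
```

```bash
python3 - <<'E'
from h import *
cv2.imwrite("pics/s4.png",cv2.resize(optics.get_image("side")[120:310,180:430,::-1],None,fx=3.1,fy=3.1,interpolation=cv2.INTER_CUBIC))
E
```

```text
(no output)
```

View pics/s4.png

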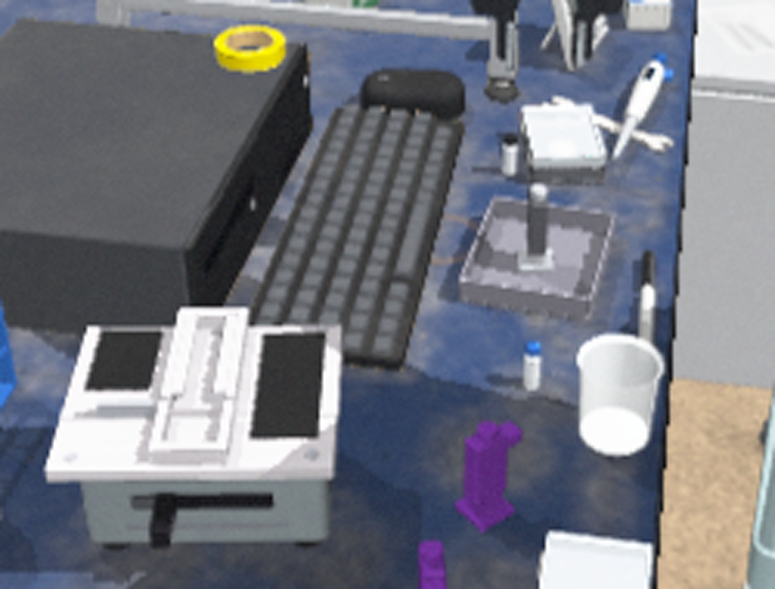

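The dog stands upright in the tray (537,230), the lock tab is open (160,515), and the vials and beaker are in place.

```bash
python3 -c "
from plant import manip
print(manip.hand_in())"
```

```text
the job is handed in; nothing more can be done
None
```

The job is handed in: the lock was pressed on its stop with about 9 N (estimated from the wrist force) and left open, and the dog stands upright in the grey tray; the last picture shows the beaker and vials standing where they were, and the shaker looks unmoved. The hand-in returned no verdict.

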